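Load the glue-curing unit and hold its dial at the third click

TASK

Slide the tray with its three glass feet into the bay of the curing unit until it is fully home against the stop, keeping the glass in the tray. Then turn the unit's spring-return dial clockwise to its third click, never as far as the fourth, and keep holding it there: the program finishes while the gripper still holds the dial at the third click. Leave the other things on the table alone.

Things in the scene. Friction and masses are not known exactly. Their poses are not given: they have to be found in the camera images.
- unit: Glue-curing unit, fixed: white box with a red and blue skirt band, 200 (its x) x 190 x 85 mm tall. Origin: centre of its underside. Its x axis points INTO the bay: mouth in the face at x = -100 mm, 116 mm wide, 48 mm high, centred on y = 0, floored by the bare table, stop at x = +40 mm. Two steel lead-in wings 25 mm tall flare out 30 mm before the mouth.
- bay_home (a point): Point 175 mm in front of the unit's origin (unit x = -175, y = 0) and 38 mm above the table: where tray_grip stands when the tray is fully home against the stop. Axes as the unit.
- tray_grip (a point): Centre of the upright grip plate at the rear end of the loose tray, 38 mm above the table: plate 10 mm thick (tray x), 60 mm wide (tray y), top 60 mm above the table. The tray's x axis points from the plate to its leading edge, 215 mm ahead of this point; at the start it points roughly at the bay. Ahead of the plate lie 80 mm of bare floor, then the rim.
- tray_bed (a point): Centre of the tray's rimmed bed (rim 18 mm high, 130 x 104 mm inside), on its floor, 147 mm ahead of tray_grip. The tray is bare aluminium, 220 x 110 mm, 4 mm floor, about 0.4 kg plus 0.18 kg of glass; it lies flat and slides on the table, and has 3 mm play on each side in the bay.
- dial (a joint): Dial on the unit's roof, rad: 0 at rest, growing clockwise from above, end of travel 2.09. A click every 24 degrees: 0.419, 0.838, 1.257 (third), 1.676, 2.094. A spring drives it home with 0.12 to 0.15 N m; clicks add a ripple of 0.09: resistance peaks at about 0.23 a quarter pitch past a click, dips to 0.05 a quarter pitch before the next. Released, it runs home from any click.
- dial_grip (a point): Point on the dial's axis, 124 mm above the table (unit x = +20 mm, y = 0), half-way up the finger bar. The bar's own y axis runs along the bar and turns with the dial; at rest it is the unit's y axis, and the pointer line lies at the bar's +y end.
- dial_bar: The dial: an upright black finger bar, 14 mm thick (its x), 50 mm long (its y), 40 mm tall, top 138 mm above the table, on a disc 52 mm across and 8 mm thick; origin on its axis under the disc, 90 mm above the table. Six engraved marks on the roof around it show rest and the five clicks, under the pointer line at the bar's +y end.
- foot_a_mid (a point): Centre of a loose green glass foot lying in the tray: round, 36 mm across, 20 mm tall.
- foot_b_mid (a point): Centre of a loose green glass foot lying in the tray: square, 34 x 34 x 18 mm.
- foot_c_mid (a point): Centre of a loose green glass foot lying in the tray: oblong, 30 x 70 x 16 mm.
- vase: Bystander, to be left alone: small closed white vase, 76 mm across, 135 mm tall. Origin at its underside.
- water: Bystander, to be left alone: green bottle, 64 mm across, 200 mm tall. Origin at its underside.
- beads: Bystander, to be left alone: amber jar, 60 mm across, 90 mm tall. Origin at its underside.
- brush: Bystander, to be left alone: brush lying on the table.
- driver: Bystander, to be left alone: screwdriver lying on the table.
- offcut: Bystander, to be left alone: clear glass offcut, 70 x 50 x 12 mm. Origin at its underside.
- pot: Bystander, to be left alone: open white pot, 72 mm across, 70 mm tall. Origin at its underside.
Things that resemble listed ones, but are neither listed nor needed, are in the scene too. Leave any red look-alike of the part that bears foot_c_mid alone. Several things look just like the part that bears tray_grip: the one meant starts farthest to the robot's left.

How it is judged:
On the way, in this order (a step that is already met when the one before it is completed fails the run):
1. the loaded tray is fully home in the bay, the dial still at rest (x of tray_grip in the frame of unit between -0.181 and -0.169 m and y of tray_grip in the frame of unit between -0.008 and 0.008 m and angle between the x axis of tray_grip and the x axis of unit, either way round below 0.08 rad and height (world z) of tray_grip below 0.044 m and angle between tray_grip's own z axis and vertical below 0.06 rad and horizontal distance between each of foot_a_mid, foot_b_mid, foot_c_mid and tray_bed below 0.08 m and height (world z) of each of foot_a_mid, foot_b_mid, foot_c_mid below 0.04 m and value of joint dial below 0.2 rad), for 0.2 s.
2. the dial is held at the third click by the fingers (value of joint dial between 1.09664 and 1.41664 rad and contact force between the fingers and dial_bar above 1.5 N), for 0.5 s.
At the end, for the whole second after the job is handed in: The tray is home (within 6 mm of the stop position along the bay, 8 mm across, 0.08 rad, flat on the table) with all three glass feet in it, and the fingers hold the dial still at the third click (1.257 +- 0.16 rad) with more than 1.5 N of contact (all of step 2 and x of tray_grip in the frame of unit between -0.181 and -0.169 m and y of tray_grip in the frame of unit between -0.008 and 0.008 m and angle between the x axis of tray_grip and the x axis of unit, either way round below 0.08 rad and height (world z) of tray_grip below 0.044 m and angle between tray_grip's own z axis and vertical below 0.06 rad and horizontal distance between each of foot_a_mid, foot_b_mid, foot_c_mid and tray_bed below 0.08 m and height (world z) of each of foot_a_mid, foot_b_mid, foot_c_mid below 0.04 m and velocity of joint dial between -0.1 and 0.1 rad/s); the arm keeps its last pose, push and grip.
It fails at once if the dial goes on to the fourth click (value of joint dial above 1.63363 rad).
It fails at once if a glass foot leaves the tray (horizontal distance between any of foot_a_mid, foot_b_mid, foot_c_mid and tray_bed above 0.09 m).
It fails at once if a bystander is moved by more than 30 mm (distance of any of vase, water, beads, brush, driver, offcut, pot from where it was at the start of the episode above 0.03 m).
It also fails if it takes over 64 s, if anything falls off the work surface, if the arm or the gripper's body presses on something with over 40 N, if the wrist force passes 120 N, or if a joint passes its speed limit or range.

ROBOT

A 6-joint arm with a two-finger parallel gripper is mounted at the origin on the work surface. World frame = base frame: x ahead of the robot, y to its left, z up, the work surface at z = 0. Lengths are in m, angles in rad, forces in N, time in s.
With the tool pointing down it reaches from about 0.375 to 0.9 m from the base axis. Payload 3.1 kg.
Tool frame: the origin (TCP) lies midway between the tips of the shut fingers; the grasp point (between the pads) lies 19 mm behind it (robot.grip_depth is the distance from the TCP to the grasp point, in m); z points along the fingers, y is the direction in which the jaws open and shut (so a half turn about z gives the same grasp; the last joint's range is limited). The gripper opens to 87 mm and grips with 3 to 60 N. Pads are 19 mm wide; open, the fingers measure 117 mm over their backs; the gripper's body (75 mm by 190 mm) begins 51 mm behind the grasp point.
Start: joints at [-1.345, 0.527, 1.433, -0, 1.181, -0.178], TCP at [0.246, -0.574, 0.223] pointing down, gripper open.
Joint ranges: [-3.08, 3.08], [-0.75, 2.2], [0.22, 2.44], [-1.43, 4.57], [0, 2.65], [-2.85, 2.85]. Speed limits (rad/s): [2.79, 2.79, 3.14, 3.14, 3.14, 3.14].

INTERFACE

Orientations are given as a unit quaternion [x, y, z, w].
In Python, from rig import robot gives the robot as it stands.
- The arm moves only by the tool carry_out, never from a script. Its arguments are lists of equal length, an entry for each row: "dr": the turn, a rotation vector about the world's x, y, z in rad, a list of three; "translation": the shift along the world's x, y, z in cm, a list of three; "grip": the opening, from 0 (shut) to 1 (fully open). A call has 1 to 20 rows; each row is the pose to reach, as a shift and turn from the pose commanded when the call began; what a row does not reach only later rows make up. A row lasts 1/12 s, in which the tool goes at most 41.7 mm and 7.16 degrees, less where a joint would pass 70% of its speed; a pose out of reach is approached as far as the arm can. A call with a gripper value outside its range is refused whole. The fingers move at their own pace and stop on an object; "newtons" is the grip in N (left out, the last holds). Time passes only in rows, so rows that repeat a pose let the fingers close. It gives the time, the measured TCP pose, the force and the opening at its end, in the units of the state.
- robot.get_obs(): the state, without advancing time (a new reading comes with each control period).
- robot.camera(name): name is "side" or "top" or "wrist"; returns a dict with "color" (384x512x3 uint8, blue, green, red), "camera_matrix" (3x3 intrinsics, pixels), "T" (4x4, takes a point from camera to world coordinates). Camera axes: x right, y down, z forward; pixel columns grow to the right and rows downward; lengths in m; the calibration is good to about 2 mm. A picture is of the moment at which its call begins. There is no depth.
- robot.hand_in(): hands the job in, once; it reports no verdict.
The state is a dict: "time": time; "q": joint angles; "joint_velocities": joint speeds; "joint_torque": joint torques, N m; "position": TCP position; "tool_rot": TCP orientation; "ft_force": force on the tool from outside, world axes, zero at the start; "moment": the same for the moment, N m; "grip_width": finger opening in m.
Only numpy, scipy, OpenCV 4.12 (cv2) and the standard library are available. Lean on these libraries where they do the work, as an engineer would, in place of code of your own. Each camera call takes 0.05 s, during which the arm holds its last target. There are 200 camera calls.

## Working session

There is one attempt and no reset: what is moved stays moved. The work goes in short steps, Python scripts to look and compute and a tool call to move; the robot and the scene stay as the last step left them, time stands still between calls to the robot, and variables do not carry over. Pictures are saved under pics/ and viewed, about 8 in all and at most 12, crops included, and the job is handed in when it is done.

Besides the shell and the picture viewer there is one more tool, called after "Call:" as name(argument=value, ...) on one line, values as JSON. carry_out: Moves the arm, as the interface text tells. Its arguments: {"type":"object","properties":{"dr":{"type":"array"},"translation":{"type":"array"},"grip":{"type":"array"},"newtons":{"type":"number"}},"required":["dr","translation","grip"]}

```bash
mkdir -p pics
cat > h.py <<'E'
import cv2,numpy as np,json
from rig import robot
def snap(n,f):
    c=robot.camera(n); cv2.imwrite(f'pics/{f}.png',c['color']); np.savez(f'pics/{f}.npz',K=c['camera_matrix'],T=c['T'],img=c['color']); return c
def ld(f): return np.load(f'pics/{f}.npz')
def p2w(f,u,v,z):
    d=ld(f);T=d['T'];r=T[:3,:3]@np.linalg.inv(d['K'])@[u,v,1.];o=T[:3,3];return o+r*(z-o[2])/r[2]
def w2p(f,p):
    d=ld(f);T=d['T'];q=d['K']@(T[:3,:3].T@(np.array(p)-T[:3,3]));return q[:2]/q[2]
E
python3 - <<'E'
from h import *
for n in('top','side'):
    c=snap(n,n+'0'); print(n,c['T'].round(3).tolist())
    im=cv2.resize(c['color'],(800,600),interpolation=cv2.INTER_CUBIC); cv2.imwrite(f'pics/{n}0b.png',im)
print(robot.get_obs())
E
```

```text
top [[0.036, -0.97, 0.241, 0.335], [-0.999, -0.037, 0.002, -0.024], [0.006, -0.241, -0.971, 1.123], [0.0, 0.0, 0.0, 1.0]]
side [[-0.963, -0.123, 0.241, 0.292], [-0.27, 0.504, -0.82, 1.006], [-0.02, -0.855, -0.519, 0.733], [0.0, 0.0, 0.0, 1.0]]
{'time': 0.1, 'q': array([-1.34454725e+00,  5.28376056e-01,  1.43374796e+00, -1.65341385e-05,
        1.18141648e+00, -1.78518992e-01]), 'joint_velocities': array([ 9.50825228e-05, -2.52752172e-03, -2.06963190e-03, -9.92285586e-04,
        1.04029803e-03,  3.86550383e-03]), 'joint_torque': array([-3.00811444e-04, -4.40985131e+01, -1.77150679e+01,  6.34901016e-02,
        5.33607462e-02, -4.41808868e-05]), 'position': array([ 0.24599191, -0.57384644,  0.22167608]), 'tool_rot': array([ 9.79589062e-01,  2.01008262e-01, -3.08834686e-05, -9.73461753e-04]), 'ft_force': array([-0.60566585,  0.20860886, -0.74290163]), 'moment': array([ 0.0117358 , -0.02651864, -0.00241424]), 'grip_width': 0.08686631411675855}
```

View pics/top0b.png

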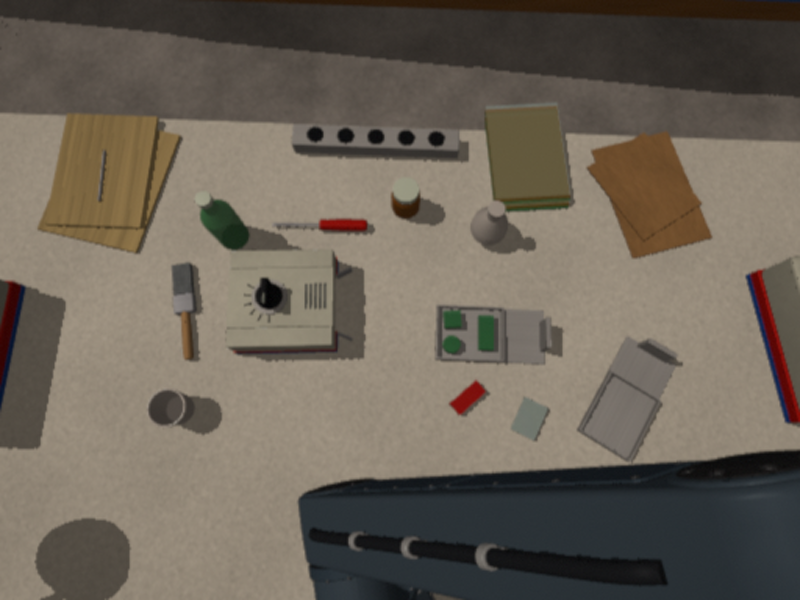

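View pics/side0b.png

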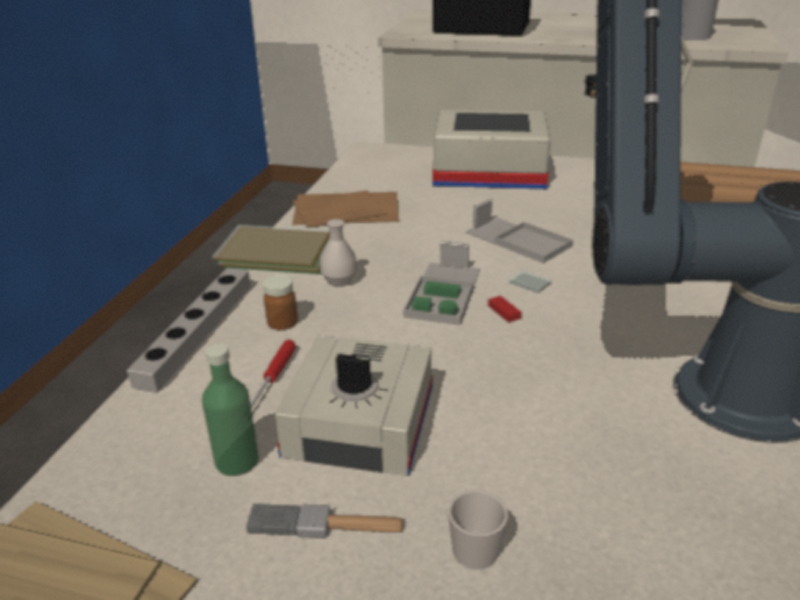

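The top view shows the unit at about (283,300) with its mouth and wings facing image right, so unit x is roughly world +y. There are two tray candidates: the loaded one, plate at (547,335), and an empty one, plate at (658,350). The loaded one fits, being farther to the robot's left (image left) and holding the green glass. The red look-alike is at (467,397). I'll confirm with an enlarged crop.

Run:
```python
from h import *
im=ld('top0')['img']
c=im[150:245,135:365]   # scale
cv2.imwrite('pics/crop0.png',cv2.resize(c,None,fx=3.47,fy=3.47,interpolation=cv2.INTER_CUBIC))
s=.64
for n,u,v,z in [('plate',547,335,.06),('traycornerTL',438,307,.02),('BL',436,361,.02),('dial',267,285,.138),('roofFL',333,250,.085),('roofFR',334,347,.085),('roofBL',231,252,.085),('roofBR',229,349,.085)]:
    print(n,p2w('top0',u*s,v*s,z).round(3))
```

```text
plate [ 0.528 -0.303  0.06 ]
traycornerTL [ 0.584 -0.094  0.02 ]
BL [ 0.475 -0.092  0.02 ]
dial [0.587 0.226 0.138]
roofFL [0.676 0.117 0.085]
roofFR [0.486 0.103 0.085]
roofBL [0.664 0.315 0.085]
roofBR [0.475 0.298 0.085]
```

View pics/crop0.png

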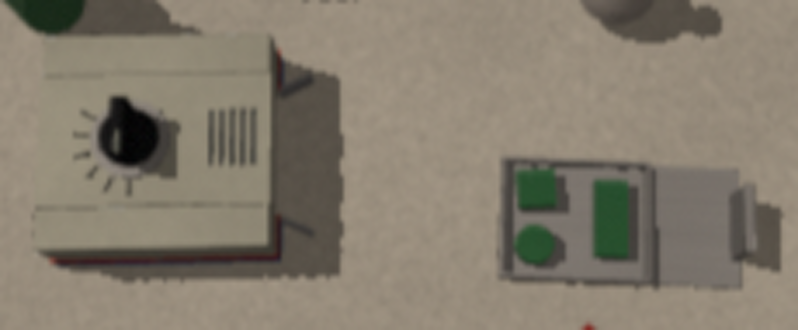

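The crop confirms it: the tray with three green feet has its plate's top edge at about (752,185)-(746,258), and the dial's marks run from 6 to 10 o'clock, clockwise from the rest mark. Next I fit the poses.

```bash
cat >> h.py <<'E'
from scipy.optimize import least_squares
def fit(f,pts,p0):  # pts: (local xyz, pixel)
    def pos(p,l): c,s=np.cos(p[2]),np.sin(p[2]); return [p[0]+c*l[0]-s*l[1],p[1]+s*l[0]+c*l[1],l[2]]
    r=least_squares(lambda p:np.concatenate([w2p(f,pos(p,l))-px for l,px in pts]),p0); return r.x,r.fun.round(1)
E
python3 - <<'E'
from h import *
g=lambda x,y:np.array([135+x/3.47,150+y/3.47])-.0
U=[((-.1,.095,.085),g(271,246)),((-.1,-.095,.085),g(272,37)),((.1,-.095,.085),g(43,37)),((.1,.095,.085),g(35,250))]
print('unit',fit('top0',U,[.58,.21,1.57]))
# tray local origin tray_grip: rear at -5, lead at 215
T=[((.215,-.055,.022),g(503,157)),((.215,.055,.022),g(499,277)),((-.005,.055,.002),g(741,289)),((-.005,-.055,.002),g(739,168))]
for k in (T,T[:2]+[((.0,-.03,.06),g(752,185)),((.0,.03,.06),g(748,258))]): print('tray',fit('top0',k,[.53,-.3,1.57]))
E
```

```text
unit (array([0.577155  , 0.21034165, 1.62821154]), array([-0. ,  0.4,  0.3, -1.2,  0.5, -0. , -0.7,  0.7]))
tray (array([ 0.53391638, -0.30687395,  1.57258591]), array([-0.2, -0.2,  0.2, -0. ,  0.2, -0.2, -0.2,  0.4]))
tray (array([ 0.52984485, -0.30633117,  1.5540974 ]), array([-0.1, -0.1, -0.3, -0. , -0.5,  0.8,  0.8, -0.6]))
```

Call:
carry_out(dr=[[0, 0, 1.3], [0, 0, 1.3], [0, 0, 1.3], [0, 0, 1.3], [0, 0, 1.3], [0, 0, 1.3], [0, 0, 1.3], [0, 0, 1.3], [0, 0, 1.3], [0, 0, 1.3], [0, 0, 1.3], [0, 0, 2.737], [0, 0, 2.737], [0, 0, 2.737], [0, 0, 2.737], [0, 0, 2.737], [0, 0, 2.737], [0, 0, 2.737], [0, 0, 2.737], [0, 0, 2.737]], translation=[[3, 3, 0], [6, 6, 0], [9, 9, 0], [12, 12, 0], [15, 15, 0], [18, 18, 0], [21, 21, 0], [24, 24, 0], [27, 26, 0], [28.7, 26.7, 0], [28.7, 26.7, 0], [28.7, 26.7, 0], [28.7, 26.7, 0], [28.7, 26.7, 0], [28.7, 26.7, 0], [28.7, 26.7, 0], [28.7, 26.7, 0], [28.7, 26.7, 0], [28.7, 26.7, 0], [28.7, 26.7, 0]], grip=[1, 1, 1, 1, 1, 1, 1, 1, 1, 1, 1, 1, 1, 1, 1, 1, 1, 1, 1, 1], newtons=30)

```text
time: 1.77
position: [0.5329, -0.3071, 0.2219]
tool_rot: [0.152, 0.988, 0.0, -0.001]
ft_force: [-0.6, -0.1, 0.1]
grip_width: 0.0873
```

Call:
carry_out(dr=[[0, 0, 0.1], [0, 0, 0.2], [0, 0, 0.305], [0, 0, 0.305], [0, 0, 0.305]], translation=[[0, 0, -1], [0, 0, -2], [0, 0, -2], [0, 0, -2], [0, 0, -2]], grip=[1, 1, 1, 1, 1])

```text
time: 2.18
position: [0.533, -0.3073, 0.2021]
tool_rot: [0.005, 1.0, 0.0, -0.0]
ft_force: [0.3, 0.2, 0.5]
grip_width: 0.0871
```

Run:
```python
from h import *
c=snap('wrist','w1'); print(c['T'].round(3).tolist(), robot.get_obs()['tool_rot'])
print(c['camera_matrix'])
cv2.imwrite('pics/w1b.png',cv2.resize(c['color'],(800,600),interpolation=cv2.INTER_CUBIC))
snap('top','top1'); o=ld('top1')['img'][150:245,135:365]
for n,p in dict(gripplate=(.533,-.306,.06),unit=(.577,.21,.085)).items(): print(n,w2p('w1',p))
```

```text
[[0.01, 0.959, 0.282, 0.455], [1.0, -0.01, -0.002, -0.307], [0.0, 0.282, -0.959, 0.365], [0.0, 0.0, 0.0, 1.0]] [ 4.66451918e-03  9.99989118e-01  4.92167460e-05 -6.28187146e-05]
[[276.67906416   0.         255.17830542]
 [  0.         276.67906416 192.36784013]
 [  0.           0.           1.        ]]
gripplate [256.49800342 182.08401278]
unit [729.5405448  222.14461443]
```

View pics/w1b.png

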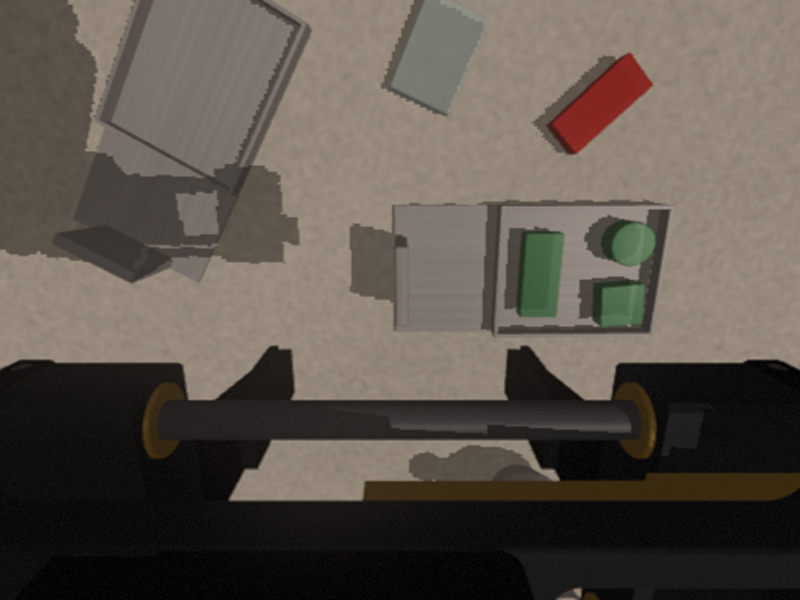

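The wrist view shows the plate's top edge at u≈402, v 238–325, and the tray's corners at (394,205), (394,331), (671,205) and (650,333). The wrist camera sits at smaller x and looks across. I refit from these.

Run:
```python
from h import *
g=lambda x,y:np.array([x,y])*.64-.18
T=[((-.005,.055,.004),g(394,205)),((-.005,-.055,.004),g(394,331)),((.215,.055,.022),g(671,204)),((.215,-.055,.022),g(650,333)),((0,.03,.06),g(403,237)),((0,-.03,.06),g(403,326))]
print(fit('w1',T,[.53,-.3,1.57]))
```

```text
(array([ 0.53279628, -0.30706921,  1.56414188]), array([-0.5, -1.7,  0. , -1.2,  3.3, -0.7,  2. ,  1.6, -2.3,  4.1, -2.1,
       -1.6]))
```

Call:
carry_out(dr=[[0, 0, 0], [0, 0, 0], [0, 0, 0], [0, 0, 0], [0, 0, 0], [0, 0, 0], [0, 0, 0], [0, 0, 0], [0, 0, 0], [0, 0, 0], [0, 0, 0], [0, 0, 0], [0, 0, 0], [0, 0, 0], [0, 0, 0], [0, 0, 0], [0, 0, 0], [0, 0, 0]], translation=[[0, 0, -2], [0, 0, -4.5], [0, 0, -7], [0, 0, -9.5], [0, 0, -12], [0, 0, -14], [0, 0, -15.5], [0, 0, -16.5], [0, 0, -17.1], [0, 0, -17.1], [0, 0, -17.1], [0, 0, -17.1], [0, 0, -17.1], [0, 0, -17.1], [0, 0, -17.1], [0, 0, -17.1], [0, 0, -17.1], [0, 0, -17.1]], grip=[1, 1, 1, 1, 1, 1, 1, 1, 1, 1, 0.6, 0.3, 0.1, 0, 0, 0, 0, 0], newtons=25)

```text
time: 3.78
position: [0.5332, -0.3075, 0.0316]
tool_rot: [0.003, 1.0, -0.0, 0.0]
ft_force: [0.5, 1.0, 0.1]
grip_width: 0.0418
```

Call:
carry_out(dr=[[0, 0, 0], [0, 0, 0], [0, 0, 0], [0, 0, 0], [0, 0, 0], [0, 0, 0], [0, 0, 0], [0, 0, 0], [0, 0, 0], [0, 0, 0]], translation=[[0, 0, 0], [0, 0, 0], [0, 0, 0], [0, 0, 0], [0, 0, 0], [0, 0, 0], [0, 0, 0], [0, 0, 0], [0, 0, 0], [0, 0, 0]], grip=[0, 0, 0, 0, 0, 0, 0, 0, 0, 0])

```text
time: 4.62
position: [0.5329, -0.3066, 0.0315]
tool_rot: [0.003, 1.0, 0.001, -0.0]
ft_force: [0.9, 4.7, 1.9]
grip_width: 0.0096
```

Run:
```python
from h import *
im=ld('side0')['img']
c=im[205:310,165:295]
cv2.imwrite('pics/crop1.png',cv2.resize(c,None,fx=5,fy=5,interpolation=cv2.INTER_CUBIC))
```

```text
(no output)
```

View pics/crop1.png

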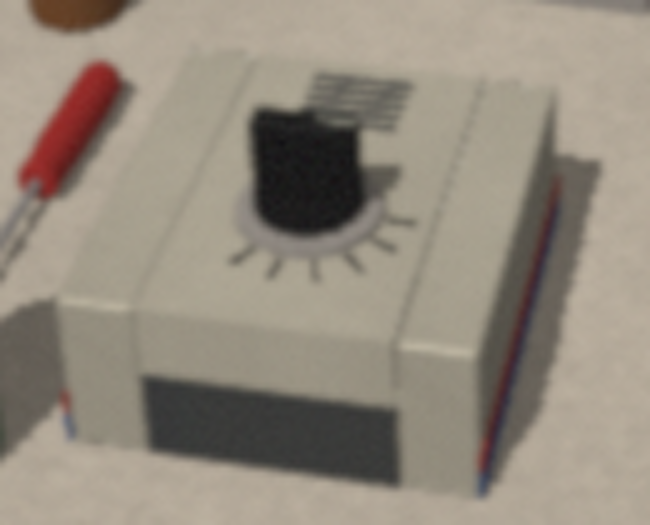

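The plate is gripped (width 9.6 mm). The side crop gives roof corners at (60,303), (478,352), (190,50) and (553,92), and bottom corners at (70,438) and (484,494). I fit the unit's pose using both cameras.

Run:
```python
from h import *
g=lambda x,y:np.array([165+x/5,205+y/5])-.4
S=[((.1,-.095,.085),g(60,303)),((.1,.095,.085),g(478,352)),((-.1,-.095,.085),g(190,48)),((-.1,.095,.085),g(553,92)),((.1,-.095,0),g(70,438)),((.1,.095,0),g(484,494))]
p,r=fit('side0',S,[.577,.21,1.6]);print(p,r)
g2=lambda x,y:np.array([135+x/3.47,150+y/3.47])-.36
U=[((-.1,.095,.085),g2(271,246)),((-.1,-.095,.085),g2(272,37)),((.1,-.095,.085),g2(43,37)),((.1,.095,.085),g2(35,250))]
def pos(p,l): c,s=np.cos(p[2]),np.sin(p[2]); return [p[0]+c*l[0]-s*l[1],p[1]+s*l[0]+c*l[1],l[2]]
q=least_squares(lambda p:np.concatenate([w2p('side0',pos(p,l))-px for l,px in S]+[w2p('top0',pos(p,l))-px for l,px in U]),p)
print(q.x,q.fun.round(1))
# top-only yaw from front/side edges & vents
for a in (p,q.x): print('home',pos(a,(-.175,0,0)),'entry',pos(a,(-.38,0,0)),'dial',pos(a,(.02,0,0)))
```

```text
[0.57901741 0.21369344 1.63629893] [-1.4 -0.9  0.7  0.2 -0.4 -0.7  0.7 -1.8  0.6  0.9 -0.2  1.1]
[0.5788469  0.2127742  1.63284457] [-1.2 -1.2  0.7  0.1 -0.  -0.9  1.  -1.9  0.7  0.5 -0.2  0.9 -0.3  0.
 -0.3 -1.5 -0.1 -0.1 -0.9  0.6]
home [np.float64(0.5904721725308751), np.float64(0.03906873701519559), 0] entry [np.float64(0.6038906068846077), np.float64(-0.16549163456125265), 0] dial [np.float64(0.5777082959504953), np.float64(0.23365055388059752), 0]
home [np.float64(0.5896983733996758), np.float64(0.03811096984853199), 0] entry [np.float64(0.6024101026769899), np.float64(-0.16649453334915887), 0] dial [np.float64(0.5776067284773526), np.float64(0.23273571679267693), 0]
```

Call:
carry_out(dr=[[0, 0, 0.001], [0, 0, 0.004], [0, 0, 0.008], [0, 0, 0.012], [0, 0, 0.017], [0, 0, 0.022], [0, 0, 0.027], [0, 0, 0.032], [0, 0, 0.037], [0, 0, 0.042], [0, 0, 0.047], [0, 0, 0.052], [0, 0, 0.057], [0, 0, 0.061], [0, 0, 0.064], [0, 0, 0.066], [0, 0, 0.067], [0, 0, 0.067], [0, 0, 0.067]], translation=[[0.1, 0.2, 0], [0.3, 0.7, 0], [0.7, 1.5, 0], [1.1, 2.5, 0], [1.6, 3.6, 0], [2.1, 4.7, 0], [2.6, 5.8, 0], [3.1, 6.9, 0], [3.6, 8.0, 0], [4.1, 9.1, 0], [4.6, 10.2, 0], [5.1, 11.3, 0], [5.6, 12.4, 0], [6.1, 13.4, 0], [6.4, 14.2, 0], [6.7, 14.7, 0], [6.8, 14.9, 0], [6.8, 14.9, 0], [6.8, 14.9, 0]], grip=[0, 0, 0, 0, 0, 0, 0, 0, 0, 0, 0, 0, 0, 0, 0, 0, 0, 0, 0])

```text
time: 6.2
position: [0.601, -0.1576, 0.0315]
tool_rot: [-0.03, 1.0, 0.001, -0.0]
ft_force: [0.2, 3.4, -1.7]
grip_width: 0.0102
```

Run:
```python
from h import *
c=snap('wrist','w2'); t=snap('top','top2'); s=snap('side','side2')
print(robot.get_obs()['position'],robot.get_obs()['ft_force'])
a=cv2.resize(c['color'],None,fx=.78,fy=.78)[:,:]
b=cv2.resize(t['color'][150:245,135:365],None,fx=3.47,fy=3.47,interpolation=cv2.INTER_CUBIC)
m=np.zeros((600,800,3),np.uint8); m[:b.shape[0],:min(800,b.shape[1])]=b[:,:800]
w=cv2.resize(c['color'],(340,255));m[335:590,:340]=w
s2=cv2.resize(s['color'][130:300,165:465],(450,255),interpolation=cv2.INTER_CUBIC);m[335:590,345:795]=s2
cv2.imwrite('pics/m2.png',m)
```

```text
[ 0.6007857  -0.15792644  0.03145994] [ 0.2287486   2.59543461 -1.20376531]
```

View pics/m2.png

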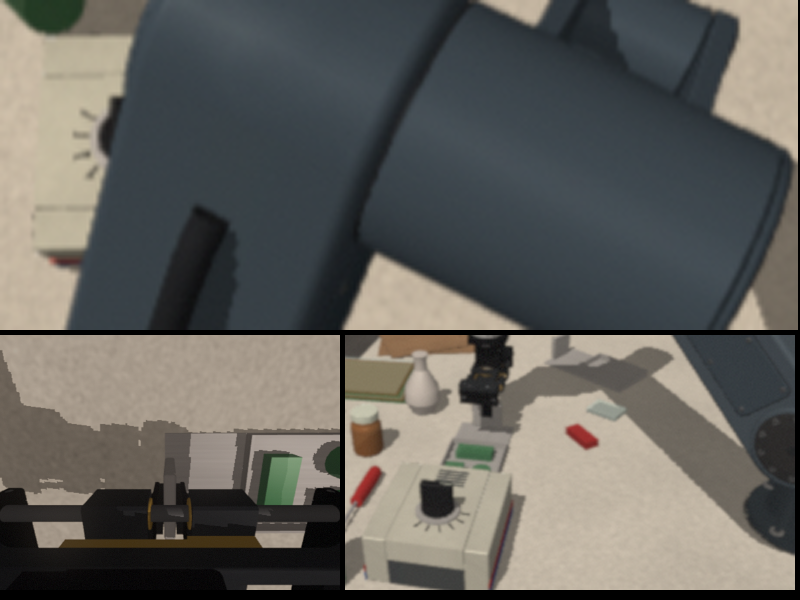

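The tray is held with the feet in it, and in the side view it lines up with the mouth. I check the tray's lateral offset from its rear near corner, at wrist pixel ≈(248,147).

Run:
```python
from h import *
d=ld('w2')['img']
c=d[125:215,235:340]; cv2.imwrite('pics/w2c.png',cv2.resize(c,None,fx=7,fy=6.6,interpolation=cv2.INTER_CUBIC))
for u in (248.5,): print(p2w('w2',u,147.6,.004))
# expected corner for TCP-centred tray
yaw=1.632;R=np.array([[np.cos(yaw),-np.sin(yaw)],[np.sin(yaw),np.cos(yaw)]])
P=np.array([.601,-.158]);print('exp',P+R@[-.005,.055],w2p('w2',[*(P+R@[-.005,.055]),.004]),w2p('w2',[*(P+R@[.07,.055]),.004]))
print(w2p('w2',[*(P+R@[0,.03]),.06]))
```

```text
[ 0.54779655 -0.16547034  0.004     ]
exp [ 0.54640881 -0.16635474] [247.31468976 145.48990913] [356.86095124 145.1938969 ]
[254.72548603 207.29456427]
```

View pics/w2c.png

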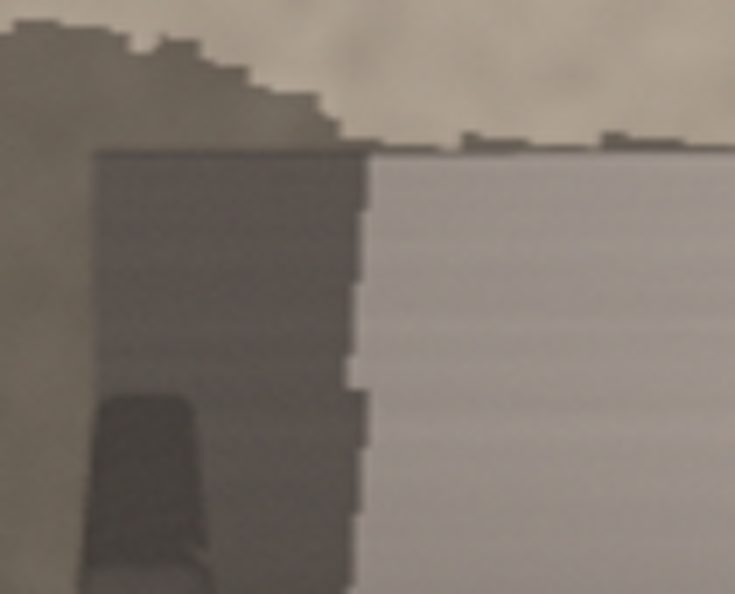

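The corner is at wrist pixel (248.3,148.2), against (247.3,145.5) expected. So the tray sits about 2 mm toward +x of the TCP, with no yaw error. I start the insertion while watching the force.

Call:
carry_out(dr=[[0, 0, 0], [0, 0, 0], [0, 0, 0], [0, 0, 0], [0, 0, 0], [0, 0, 0], [0, 0, 0], [0, 0, 0], [0, 0, 0], [0, 0, 0], [0, 0, 0], [0, 0, 0]], translation=[[-0.1, 0.3, 0], [-0.2, 0.9, 0], [-0.2, 1.6, 0], [-0.25, 2.3, 0], [-0.3, 3.0, 0], [-0.35, 3.7, 0], [-0.4, 4.4, 0], [-0.45, 5.1, 0], [-0.5, 5.8, 0], [-0.5, 6.3, 0], [-0.52, 6.6, 0], [-0.52, 6.6, 0]], grip=[0, 0, 0, 0, 0, 0, 0, 0, 0, 0, 0, 0])

```text
time: 7.35
position: [0.5957, -0.091, 0.0315]
tool_rot: [-0.03, 1.0, 0.001, -0.0]
ft_force: [-0.1, 2.0, -1.7]
grip_width: 0.0095
```

Call:
carry_out(dr=[[0, 0, 0], [0, 0, 0], [0, 0, 0], [0, 0, 0], [0, 0, 0], [0, 0, 0], [0, 0, 0], [0, 0, 0], [0, 0, 0], [0, 0, 0], [0, 0, 0], [0, 0, 0]], translation=[[0, 0.3, 0], [-0.05, 0.9, 0], [-0.1, 1.6, 0], [-0.15, 2.3, 0], [-0.2, 3.0, 0], [-0.25, 3.7, 0], [-0.3, 4.4, 0], [-0.35, 5.1, 0], [-0.4, 5.8, 0], [-0.45, 6.5, 0], [-0.45, 7.0, 0], [-0.45, 7.0, 0]], grip=[0, 0, 0, 0, 0, 0, 0, 0, 0, 0, 0, 0])

```text
time: 8.35
position: [0.591, -0.0205, 0.0315]
tool_rot: [-0.03, 1.0, 0.001, -0.0]
ft_force: [0.5, 1.6, -1.3]
grip_width: 0.0098
```

Call:
carry_out(dr=[[0, 0, 0], [0, 0, 0], [0, 0, 0], [0, 0, 0], [0, 0, 0], [0, 0, 0], [0, 0, 0], [0, 0, 0], [0, 0, 0], [0, 0, 0], [0, 0, 0], [0, 0, 0]], translation=[[0, 0.3, 0], [-0.05, 0.9, 0], [-0.1, 1.6, 0], [-0.15, 2.3, 0], [-0.2, 3.0, 0], [-0.25, 3.7, 0], [-0.3, 4.3, 0], [-0.32, 4.8, 0], [-0.34, 5.1, 0], [-0.34, 5.3, 0], [-0.35, 5.5, 0], [-0.35, 5.5, 0]], grip=[0, 0, 0, 0, 0, 0, 0, 0, 0, 0, 0, 0])

```text
time: 9.35
position: [0.5878, 0.033, 0.0315]
tool_rot: [-0.03, 1.0, 0.0, -0.0]
ft_force: [-0.1, -0.8, -3.0]
grip_width: 0.0099
```

Call:
carry_out(dr=[[0, 0, 0], [0, 0, 0], [0, 0, 0], [0, 0, 0]], translation=[[0, 0.1, 0], [0, 0.2, 0], [0, 0.3, 0], [0, 0.3, 0]], grip=[0, 0, 0, 0])

```text
time: 9.68
position: [0.588, 0.0355, 0.0316]
tool_rot: [-0.03, 1.0, 0.0, -0.0]
ft_force: [-0.3, -2.1, -2.8]
grip_width: 0.0098
```

Call:
carry_out(dr=[[0, 0, 0], [0, 0, 0], [0, 0, 0], [0, 0, 0], [0, 0, 0]], translation=[[0, 0.15, 0], [0, 0.3, 0], [0, 0.45, 0], [0, 0.5, 0], [0, 0.5, 0]], grip=[0, 0, 0, 0, 0])

```text
time: 10.1
position: [0.5879, 0.038, 0.0318]
tool_rot: [-0.031, 1.0, -0.002, -0.0]
ft_force: [-1.9, -12.0, 0.1]
grip_width: 0.0099
```

There is contact at y=0.038 with fy −12 N, which matches the estimated home. I open, then lift straight up.

Call:
carry_out(dr=[[0, 0, 0], [0, 0, 0], [0, 0, 0], [0, 0, 0], [0, 0, 0], [0, 0, 0], [0, 0, 0], [0, 0, 0], [0, 0, 0], [0, 0, 0], [0, 0, 0], [0, 0, 0], [0, 0, 0], [0, 0, 0], [0, 0, 0], [0, 0, 0], [0, 0, 0], [0, 0, 0]], translation=[[0, -0.1, 0], [0, -0.3, 0], [0, -0.3, 0], [0, -0.3, 0], [0, -0.3, 0], [0, -0.3, 0], [0, -0.3, 0], [0, -0.3, 0], [0, -0.3, 0], [0, -0.3, 1], [0, -0.3, 3], [0, -0.3, 6], [0, -0.3, 9], [0, -0.3, 12], [0, -0.3, 15], [0, -0.3, 17], [0, -0.3, 18], [0, -0.3, 18]], grip=[0.1, 0.3, 0.5, 0.5, 0.5, 0.5, 0.5, 0.5, 0.5, 0.5, 0.5, 0.5, 0.5, 0.5, 0.5, 0.5, 0.5, 0.5])

```text
time: 11.6
position: [0.5895, 0.0374, 0.2148]
tool_rot: [-0.03, 1.0, -0.0, 0.003]
ft_force: [0.8, -0.5, 0.1]
grip_width: 0.0433
```

Run:
```python
from h import *
c=snap('wrist','w3'); print(robot.get_obs()['position'])
cv2.imwrite('pics/w3b.png',cv2.resize(c['color'],(800,600),interpolation=cv2.INTER_CUBIC))
snap('side','side3')
```

```text
[0.58829053 0.03753547 0.21262053]
```

View pics/w3b.png

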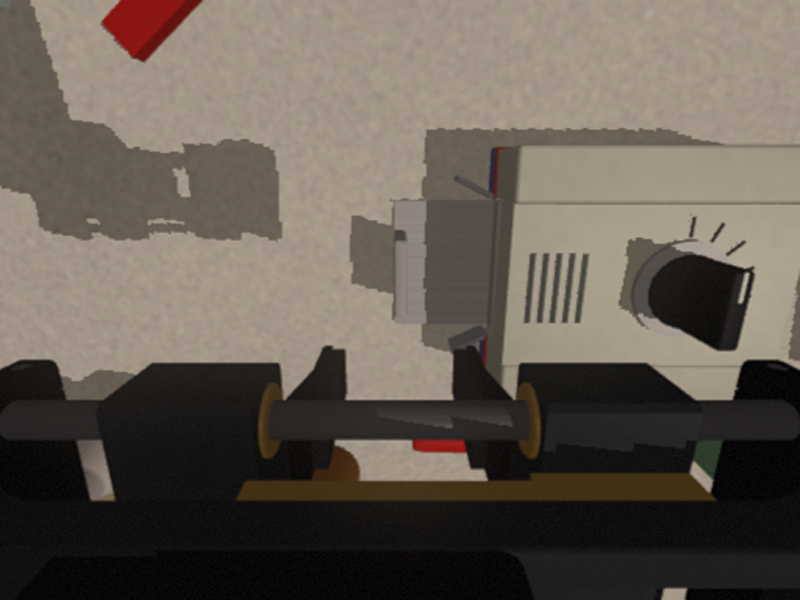

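The wrist view shows the tray in the bay: plate top at u≈403, roof front edge at u≈518. The bar's top face is centred near (736,308), with the pointer line at the end near (743,287).

Run:
```python
from h import *
g=lambda x,y:np.array([x,y])*.64-.18
w=lambda x,y,z:p2w('w3',*g(x,y),z).round(4)
print('plate',w(402,238,.06),w(402,322,.06)); print('front',w(520,146,.085),w(501,364,.085)); print('floor rear',w(394,200,.004),w(394,322,.004))
print('bar',w(736,308,.138)); print('disc',w(690,290,.098))
for a in [(.5777,.2337)]: print('exp bar',w2p('w3',[*a,.138])/.64,w2p('w3',[*a,.098])/.64)
d=ld('w3')['img'][130:240,400:512]; cv2.imwrite('pics/w3c.png',cv2.resize(d,None,fx=5.4,fy=5.4,interpolation=cv2.INTER_CUBIC))
```

```text
plate [0.5582 0.0373 0.06  ] [0.6235 0.0414 0.06  ]
front [0.4914 0.1084 0.085 ] [0.643  0.1157 0.085 ]
floor rear [0.5349 0.0294 0.004 ] [0.6438 0.0356 0.004 ]
bar [0.5755 0.2324 0.138 ]
disc [0.5757 0.2314 0.098 ]
exp bar [736.90068476 311.37294644] [692.32671059 292.74425429]
```

View pics/w3c.png

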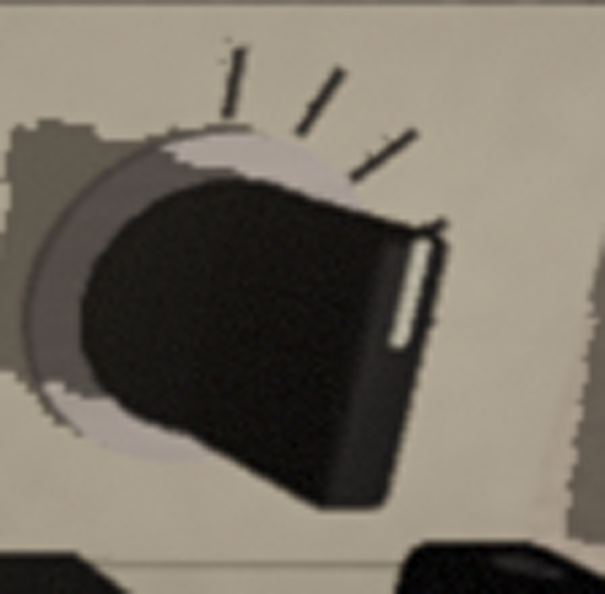

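Run:
```python
from h import *
g=lambda x,y:(400+x/5.4-.4,130+y/5.4-.4)
w=lambda x,y,z:p2w('w3',*g(x,y),z).round(4)
a=w(418,232,.138);b=w(355,506,.138);print(a,b,(a+b)/2,np.linalg.norm(a-b),np.arctan2(*(a-b)[1::-1]))
print('line',w(424,240,.138),w(397,347,.138)); o=robot.get_obs();print(o['position'],o['tool_rot'])
```

```text
[0.5529 0.2314 0.138 ] [0.6013 0.2346 0.138 ] [0.5771 0.233  0.138 ] 0.048505669771687514 -3.075573036111116
line [0.5542 0.2327 0.138 ] [0.5725 0.2336 0.138 ]
[0.58730639 0.03761799 0.21113281] [-3.00598182e-02  9.99547992e-01  8.66724136e-05 -4.60803459e-04]
```

Run:
```python
from h import *
print(p2w('top0',236*.64,236*.64,.0),p2w('top0',204*.64,200*.64,.2),p2w('top0',222*.64,212*.64,.14))
```

```text
[0.72715335 0.33657412 0.        ] [0.72241817 0.33615488 0.2       ] [0.7247741  0.32295073 0.14      ]
```

Call:
carry_out(dr=[[0, 0, 0], [0, 0, 0], [0, 0, 0], [0, 0, 0], [0, 0, 0], [0, 0, 0], [0, 0, 0], [0, 0, 0], [0, 0, 0], [0, 0, 0], [0, 0, 0]], translation=[[-0.1, 2, 0], [-0.2, 4, 0], [-0.3, 6.5, 0], [-0.5, 9, 0], [-0.6, 11.5, 0], [-0.7, 14, 0], [-0.9, 16.5, 0], [-1.0, 18.5, 0], [-1.0, 19.5, 0], [-1.0, 19.5, 0], [-1.0, 19.5, 0]], grip=[0.5, 0.5, 0.5, 0.5, 0.5, 0.5, 0.5, 0.5, 0.5, 0.5, 0.5])

```text
time: 12.62
position: [0.5773, 0.2322, 0.21]
tool_rot: [-0.031, 1.0, -0.001, -0.001]
ft_force: [0.0, -0.4, -0.2]
grip_width: 0.0433
```

Call:
carry_out(dr=[[0, 0, 0], [0, 0, 0], [0, 0, 0], [0, 0, 0], [0, 0, 0], [0, 0, 0], [0, 0, 0], [0, 0, 0], [0, 0, 0], [0, 0, 0], [0, 0, 0], [0, 0, 0], [0, 0, 0], [0, 0, 0], [0, 0, 0], [0, 0, 0], [0, 0, 0], [0, 0, 0], [0, 0, 0], [0, 0, 0]], translation=[[0, 0, -1.5], [0, 0, -3.5], [0, 0, -5.5], [0, 0, -7.5], [0, 0, -9], [0, 0, -10], [0, 0, -10.4], [0, 0, -10.4], [0, 0, -10.4], [0, 0, -10.4], [0, 0, -10.4], [0, 0, -10.4], [0, 0, -10.4], [0, 0, -10.4], [0, 0, -10.4], [0, 0, -10.4], [0, 0, -10.4], [0, 0, -10.4], [0, 0, -10.4], [0, 0, -10.4]], grip=[0.5, 0.5, 0.5, 0.5, 0.5, 0.5, 0.5, 0.5, 0.5, 0.25, 0.1, 0, 0, 0, 0, 0, 0, 0, 0, 0], newtons=60)

```text
time: 14.28
position: [0.578, 0.2328, 0.1078]
tool_rot: [-0.03, 1.0, 0.0, 0.0]
ft_force: [-0.9, 0.9, 2.6]
grip_width: 0.0135
```

Call:
carry_out(dr=[[0, 0, -0.05], [0, 0, -0.1], [0, 0, -0.15], [0, 0, -0.2], [0, 0, -0.25], [0, 0, -0.3], [0, 0, -0.35], [0, 0, -0.4], [0, 0, -0.45], [0, 0, -0.5], [0, 0, -0.55], [0, 0, -0.6], [0, 0, -0.65], [0, 0, -0.7], [0, 0, -0.75], [0, 0, -0.8], [0, 0, -0.84], [0, 0, -0.84], [0, 0, -0.84]], translation=[[0, 0, 0], [0, 0, 0], [0, 0, 0], [0, 0, 0], [0, 0, 0], [0, 0, 0], [0, 0, 0], [0, 0, 0], [0, 0, 0], [0, 0, 0], [0, 0, 0], [0, 0, 0], [0, 0, 0], [0, 0, 0], [0, 0, 0], [0, 0, 0], [0, 0, 0], [0, 0, 0], [0, 0, 0]], grip=[0, 0, 0, 0, 0, 0, 0, 0, 0, 0, 0, 0, 0, 0, 0, 0, 0, 0, 0])

```text
time: 15.87
position: [0.5781, 0.2327, 0.1078]
tool_rot: [0.379, 0.925, 0.0, 0.0]
ft_force: [-1.1, 1.2, 3.6]
grip_width: 0.0136
```

Run:
```python
from h import *
o=robot.get_obs();print(o['moment'],o['ft_force'],o['q'],2*np.arctan2(o['tool_rot'][1],o['tool_rot'][0]))
```

```text
[0.15750924 0.05530473 0.13825978] [-1.13419261  1.23551305  3.57449353] [ 2.03590551e-01  6.66911116e-01  1.53371106e+00  3.38372569e-05
  9.40610537e-01 -5.88937241e-01] 2.36330418330292
```

The moment of 0.138 N m fits sitting at the second click. I continue to the third.

Call:
carry_out(dr=[[0, 0, -0.04], [0, 0, -0.08], [0, 0, -0.12], [0, 0, -0.16], [0, 0, -0.2], [0, 0, -0.24], [0, 0, -0.28], [0, 0, -0.32], [0, 0, -0.36], [0, 0, -0.4], [0, 0, -0.42], [0, 0, -0.42], [0, 0, -0.42], [0, 0, -0.42], [0, 0, -0.42], [0, 0, -0.42], [0, 0, -0.42], [0, 0, -0.42]], translation=[[0, 0, 0], [0, 0, 0], [0, 0, 0], [0, 0, 0], [0, 0, 0], [0, 0, 0], [0, 0, 0], [0, 0, 0], [0, 0, 0], [0, 0, 0], [0, 0, 0], [0, 0, 0], [0, 0, 0], [0, 0, 0], [0, 0, 0], [0, 0, 0], [0, 0, 0], [0, 0, 0]], grip=[0, 0, 0, 0, 0, 0, 0, 0, 0, 0, 0, 0, 0, 0, 0, 0, 0, 0])

```text
time: 17.37
position: [0.5781, 0.2327, 0.1078]
tool_rot: [0.564, 0.826, 0.0, 0.0]
ft_force: [-0.7, 0.6, 4.8]
grip_width: 0.0136
```

Run:
```python
from h import *
o=robot.get_obs();print(o['moment'],o['ft_force'],2*np.arctan2(o['tool_rot'][1],o['tool_rot'][0]))
s=snap('side','side4');c=snap('wrist','w4')
m=np.zeros((600,800,3),np.uint8)
m[:,:480]=cv2.resize(s['color'][180:310,170:274],(480,600),interpolation=cv2.INTER_CUBIC)
m[:240,480:]=cv2.resize(c['color'],(320,240))
a=s['color'][130:300,165:465];m[260:560,480:]=cv2.resize(a,(320,300))
cv2.imwrite('pics/m4.png',m)
```

```text
[0.20078256 0.04639496 0.09276223] [-0.67613212  0.59513554  4.83190589] 1.943249620344106
```

View pics/m4.png

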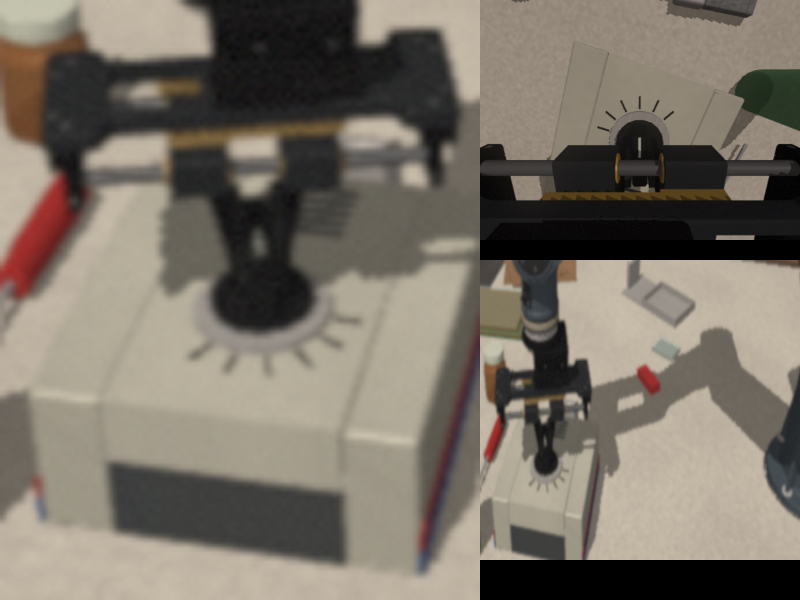

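The pointer line at the bar's end (640,148) lines up with a mark. I enlarge the view to count which one it is.

Run:
```python
from h import *
d=ld('w4')['img'][140:270,180:330]; cv2.imwrite('pics/w4c.png',cv2.resize(d,None,fx=4.6,fy=4.6,interpolation=cv2.INTER_CUBIC))
o=robot.get_obs();print(o['moment'],o['joint_velocities'].round(4))
```

```text
[0.21649159 0.0549666  0.15635627] [ 0.0002  0.0019  0.0025 -0.0007 -0.0005 -0.0011]
```

View pics/w4c.png

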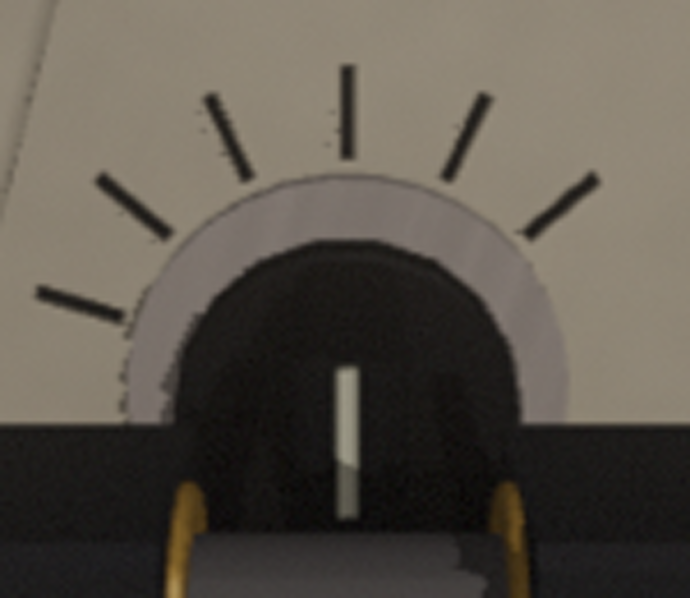

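The six marks run from the left as rest, 1, 2, 3, 4, 5. The pointer at (347,440) sits exactly under the fourth mark, (347,110), which is the third click. I hold a little longer and hand in.

Call:
carry_out(dr=[[0, 0, 0], [0, 0, 0], [0, 0, 0], [0, 0, 0], [0, 0, 0], [0, 0, 0]], translation=[[0, 0, 0], [0, 0, 0], [0, 0, 0], [0, 0, 0], [0, 0, 0], [0, 0, 0]], grip=[0, 0, 0, 0, 0, 0])

```text
time: 17.97
position: [0.5781, 0.2326, 0.1078]
tool_rot: [0.564, 0.826, 0.0, 0.0]
ft_force: [-1.3, 1.1, 5.3]
grip_width: 0.0135
```

```bash
python3 -c "
from rig import robot
o=robot.get_obs();print(o['time'],o['tool_rot'],o['moment'],o['grip_width']);print(robot.hand_in())"
```

```text
17.9667 [5.63969804e-01 8.25795392e-01 1.51125179e-04 9.59977878e-05] [0.19860905 0.10957848 0.12639644] 0.013453400668292405
the job is handed in; nothing more can be done
None
```

I slid the loaded tray into the bay by its grip plate until it met the stop, then turned the dial to the third click. I handed in at 18.0 s with the gripper (set to 60 N) still holding the dial there.

- **Tray:** it touched the stop at 12 N. The wrist picture after release put the plate about 74 mm in front of the unit's face, against 75 mm nominal, and centred to about 2 mm. I did not measure the tray again after turning the dial. The feet were last seen in the tray just before it went in; once inside the bay they were hidden.
- **Dial:** the tool turned 1.258 rad and the pointer sits exactly under the third-click mark. The spring moment was 0.126 N m at the end; readings while holding ranged from 0.09 to 0.16.
- **Bystanders:** the arm kept clear of them, and none looked moved in the last side view, though that view does not show all of them.

No check failed, and the hand-in returned no verdict.

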